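# Lock the drill jig's leaf with its ball-lock pin

## Robot

A 6-joint arm with a two-finger parallel gripper is mounted at the origin on a cart in front of the work surface, level with it; the furniture and walls round the work are solid. World frame = base frame: x ahead of the robot, y to its left, z up, the work surface at z = 0. Lengths are in m, angles in degrees, forces in N, time in s.
With the tool pointing down it reaches from about 0.25 to 0.725 m from the base axis. Payload 4 kg.
Tool frame: the origin (TCP) lies at the very end of the fingers, on their centre line; the grasp point (between the pads) lies 19 mm behind it (tcp_to_grasp is the distance from the TCP to the grasp point, in m); z points along the fingers, y is the line along which they close (so a half turn about z gives the same grasp; the last joint's range is limited). The gripper opens to 85 mm and grips with 20 to 120 N. Pads are 22 mm wide; open, the fingers measure 114 mm over their backs; the gripper's body (76 mm by 85 mm) begins 54 mm behind the grasp point. The pads swing forward as they close: fully open they stand 13 mm farther back than shut.
Start: joints at [-71.161, 13.785, 0.286, 76.501, 0, 90], TCP at [0.161, -0.473, 0.231] pointing down, gripper open.
Joint ranges: [-155.79, 155.79], [-60.16, 107.12], [-62.33, 73.08], [-114, 123.19], [-81.49, 82.49], [-180, 180]. Speed limits (degrees/s): [159.86, 159.86, 180, 180, 180, 180].

## Interface

Orientations are given as [roll, pitch, yaw] about the fixed x, y, z axes, in that order (R = Rz(yaw) Ry(pitch) Rx(roll)).
In Python, from workcell import * gives the robot as it stands. Calls block until the motion is done:
- move_to(position, orientation): joint-space move of the TCP to a pose.
- line_to(position, velocity=0.15, orientation=None, guard=None): straight line of the TCP; orientation=None keeps the orientation; velocity is the mean speed in m/s. With guard (N) it stops when the force on the tool has changed by that much, and returns True; else False.
- movej(angles): joint-space move.
- open_jaws() and clamp(): open the fingers fully, or close them until they stop; the grip force is fixed at half the most.
- wait(seconds).
- solve_ik(position, orientation): joint angles nearest the present ones, or None.
- grab_frame(name): name is "scene" or "top" or "wrist"; returns a dict with "color" (400x640x3 uint8, red, green, blue), "fx", "fy", "cx", "cy" (pixels), "distortion" ([k1, k2, p1, p2, k3] as OpenCV has them; the pictures are not rectified), "T" (4x4, takes a point from camera to world coordinates); the wrist camera has in their place "hand_eye" (4x4, takes a point from camera to tool coordinates, whose origin is the TCP and whose axes are the flange's). Camera axes: x right, y down, z forward; pixel columns grow to the right and rows downward; lengths in m; the calibration is good to about 2 mm. A picture is of the moment at which its call begins: read the wrist's pose just before it. There is no depth.
A pose or a line that the arm cannot do raises PlanningError and nothing moves.
- hand_in(): hands the job in; it is judged then, once.
Readings, each from a call of its own:
- read_time_s(): time.
- read_qpos(): joint angles.
- read_qvel(): joint speeds.
- read_joint_efforts(): joint torques, N m.
- read_position(): TCP position.
- read_tcp_rot(): TCP orientation.
- read_contact_force(): force on the tool from outside, world axes, zero at the start.
- read_wrist_torque(): the same for the moment, N m.
- read_finger_gap(): opening from 0.0 (shut) to 1.0 (fully open).
- read_grasp_force(): force on a finger pad.
Only numpy, scipy, OpenCV 4.12 (cv2) and the standard library are available. Lean on these libraries where they do the work, as an engineer would, in place of code of your own. Each camera call takes 0.05 s, during which the arm holds its last target. There are 200 camera calls.

## Task

Swing the drill jig's leaf shut over the steel block until it meets its rubber stop in the fork. Then take the ball-lock pin from the drill rest with its thumb button squeezed in, and with the button still held in push the pin gently, never forcing it, down through fork and leaf (its tapered nose draws the leaf into line) until its collar sits flush on the fork. Let go so that the button springs out and the ball locks the pin; do not shift the steel block or the other things on the bench.

Things in the scene. Friction and masses are not known exactly. Their poses are not given: they have to be found in the camera images.
- jig: Fixed drill jig: grey base plate 110 (x) x 250 (y) x 12 mm, origin under its centre on the bench. Axes: z up, y along the base from the steel fork (hole at y -75 mm) to the pivot post (y +75 mm). The leaf opens towards -x. A steel nest holds the block at y +22 mm.
- fork_hole (a point): Point on the fork's hole axis at the top face of its upper cheek, 68 mm above the bench; axes as the jig. Cheeks 44 (x) x 40 (y) x 10 mm, at 58 to 68 and 34 to 44 mm above the bench, a wall on the -y side, a stop on the +x side; nothing rises above the upper cheek but 4 mm screw heads 26 mm to -y. Holes 15 mm wide, 1 mm chamfer; 22 mm free below the lower cheek.
- leaf_pivot (a point): Point on the leaf's vertical hinge axis at the leaf's top face, 56 mm above the bench; axes as the jig. A nut 22 mm wide stands 9 mm above the leaf here.
- leaf_knob (a point): Point on the axis of the upright round black knob on the leaf (18 mm wide, 62 to 88 mm above the bench), 76 mm above the bench, 98 mm from the hinge axis. Axes turn with the leaf: +y to the hinge, +x the way the knob moves as the leaf closes. The leaf is a bright steel bar 32 mm wide, 46 to 56 mm above the bench.
- leaf_hole (a point): Mouth of the leaf's pin hole (15 mm wide, through, 1 mm chamfer) in the leaf's top face, 56 mm above the bench, 150 mm from the hinge axis and 17 mm from the leaf's free end.
- leaf (a joint): Leaf angle, rad: 0 = its hole in line with the fork's; grows as it opens (to 1.5; clockwise from above). Its pivot is snug: it stays where it is left, drag about 4.5 N at the knob, 3 N at the hole. Its stop is coarse: shut against it the leaf reads -0.012, its hole 2 mm past the fork's (to +x), and the pin's tapered nose must wedge it back into line on the way through.
- pin_grip (a point): Point on the pin's axis at mid-height of its thumb button, to grasp at. Axes: z up along the pin, +x towards the orange button. The black handle is 24 (x) x 26 (y) mm and reaches from 26 mm below to 28 mm above this point; a thin steel ring stands 14 mm higher. The pin stands upright in the drill rest.
- pin_button (a joint): How far the button is pushed in (towards local -x), m: 0 = out, locking ball out; 0.004 = fully in, ball sunk in the shank. Spring: 5 N at the start, 9 N fully in. If let go while the ball is inside a hole it cannot come out.
- button_face (a point): Middle of the button's outer face (18 mm wide, 26 mm high, at the height of pin_grip); moves with the button. Handle and button squeezed along the pin's x: 30 mm wide with the button out, 26 mm with it fully in. Fully in it still stands 2 mm proud, so the pin's axis is then 1 mm off the middle of the grip, away from the button.
- pin_collar (a point): Point on the pin's axis in the underside of its steel collar (28 mm wide, 6 mm thick), 36 mm below pin_grip, 56 mm above the bench in the rest. It meets fork_hole when the pin is home. Below it the shank is 14 mm wide. A brass locking ball 38 mm below it stands out 2.5 mm on the button's side (local +x) and moves with the button: pressed in, it sinks into the shank. With the collar home it is just below the lower cheek.
- pin_tip (a point): Lowest point of the pin's nose, on its axis, 50 mm below pin_collar. The last 8 mm taper from 14 to 9 mm wide. The pin weighs 0.15 to 0.24 kg.
- drill_rest: Fixed wooden drill rest 48 (x) x 100 (y) x 56 mm high; origin on the bench under the hole the pin stands in (21 mm wide, the ball passes freely), 25 mm from its +y end. Three steel drills stand up to 36 mm above its top, 50 to 66 mm from the pin towards its -y end.
- block_mid (a point): Centre of the loose steel block (50 x 50 x 20 mm) lying in the jig's nest, 32 mm above the bench. Stays where it is.
- side_cutters: Loose side cutters with orange grips, 134 x 54 x 13 mm, on the bench; leave alone. Origin under the middle.
- film_can: Loose black can with grey lid, 36 mm wide, 56 mm high, on the bench; leave alone. Origin under the middle.
- screwdriver_a: Loose screwdriver with orange handle, 185 mm long, on the bench; leave alone. Origin under the middle.
- sanding_block: Loose cork sanding block, 42 x 71 x 24 mm, on the bench; leave alone. Origin under the middle.
- oil_tin: Loose blue oil tin with a white spout, 32 x 50 x 125 mm, on the bench; leave alone. Origin under the middle.
- solder_reel: Loose reel of solder wire, grey with black flanges, 46 mm wide, 39 mm high, on the bench; leave alone. Origin under the middle.
- magnifier: Loose black eye loupe, 35 mm wide, 26 mm high, on the bench; leave alone. Origin under the middle.

How it is judged:
By the outcome, as a careful person would: the job done as asked, in the order asked, and still so for the second after the job is handed in, with the robot touching nothing.
It also fails if it takes over 72 s, if anything falls off the work surface, if the arm or the gripper's body presses on something with over 40 N, if the wrist force passes 120 N, or if a joint passes its speed limit or range.

## Working session

There is one attempt and no reset: what is moved stays moved. The work goes in short steps, each a Python script; the robot and the scene stay as the last script left them, time stands still between calls to the robot, and variables do not carry over. Pictures are saved under pics/ and viewed, at most 10 in all, crops included, and the job is handed in when it is done.

```bash
mkdir -p pics; ls; cat > h.py <<'E'
from workcell import *
import numpy as np, cv2
from scipy.spatial.transform import Rotation as R
def tool():
    T=np.eye(4);T[:3,:3]=R.from_euler('xyz',read_tcp_rot(),degrees=True).as_matrix();T[:3,3]=read_position();return T
def grab(name,fn=None):
    W=tool() if name=='wrist' else None
    f=grab_frame(name)
    f['T']=np.array(f['T']) if W is None else W@np.array(f['hand_eye'])
    f['K']=np.array([[f['fx'],0,f['cx']],[0,f['fy'],f['cy']],[0,0,1]])
    if fn: cv2.imwrite('pics/'+fn,f['color'][:,:,::-1])
    return f
def ray(f,px):
    p=cv2.undistortPoints(np.array([[px]],float),f['K'],np.array(f['distortion'],float))[0,0]
    return f['T'][:3,3],f['T'][:3,:3]@np.array([p[0],p[1],1])
def onz(f,px,z):
    o,d=ray(f,px);return o+d*(z-o[2])/d[2]
def proj(f,P):
    Ti=np.linalg.inv(f['T'])
    return cv2.projectPoints(np.array(P,float).reshape(-1,1,3),cv2.Rodrigues(Ti[:3,:3])[0],Ti[:3,3],f['K'],np.array(f['distortion'],float))[0][:,0]
E
python3 - <<'E'
from h import *
import pickle
a=grab('top','top.png');b=grab('scene','scene.png')
pickle.dump((a,b),open('f.pkl','wb'))
print(a['T'],b['T'],a['fx'],read_tcp_rot(),read_time_s())
E
```

```text
pics
[[ 0.2785841  -0.93115511  0.2352468   0.23796477]
 [-0.96040659 -0.27090612  0.06503123 -0.16272501]
 [ 0.00317564 -0.24404925 -0.96975764  1.39742355]
 [ 0.          0.          0.          1.        ]] [[ 0.84892047 -0.41214451  0.33086392  0.2405647 ]
 [-0.52831873 -0.64444094  0.55278856 -0.60178742]
 [-0.01460651 -0.64407513 -0.76482278  0.7783007 ]
 [ 0.          0.          0.          1.        ]] 449.6551161943291 [-1.79891441e+02 -1.19861648e-03  1.88388948e+01] 0.1
```

View pics/top.png

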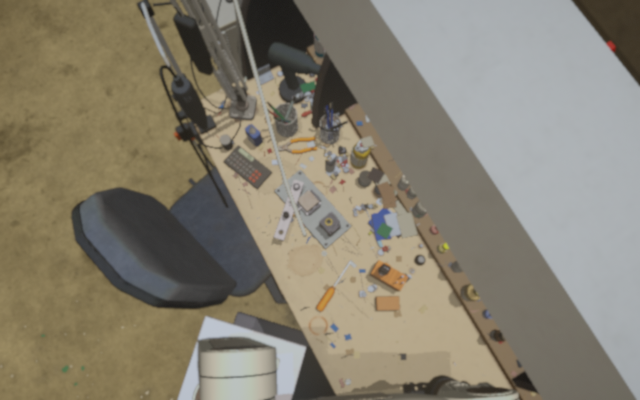

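View pics/scene.png

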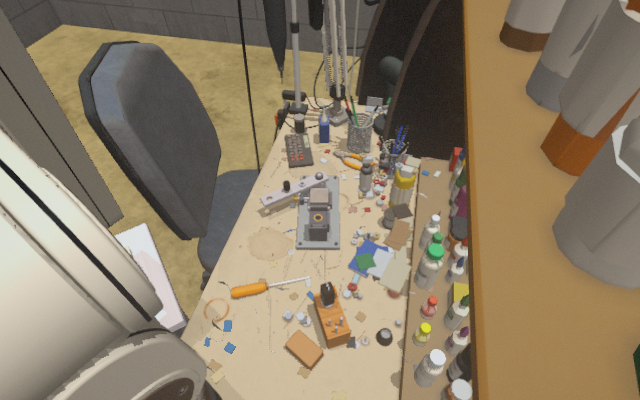

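The top view shows the jig at about (312,208) with its leaf running to (280,238). The scene view shows the fork at about (318,225), the knob at (286,187), and the pin at (327,293) in the orange rest. I'll zoom in for a closer look.

```bash
python3 - <<'E'
import cv2,numpy as np
t=cv2.imread('pics/top.png')[165:315,260:420];s=cv2.imread('pics/scene.png')[165:365,245:405]
r=lambda i,k:cv2.resize(i,None,fx=k,fy=k,interpolation=cv2.INTER_CUBIC)
a=np.zeros((600,800,3),np.uint8);a[:375,:400]=r(t,2.5);a[:500,400:]=r(s,2.5);cv2.imwrite('pics/c1.png',a)
E
```

```text
(no output)
```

View pics/c1.png

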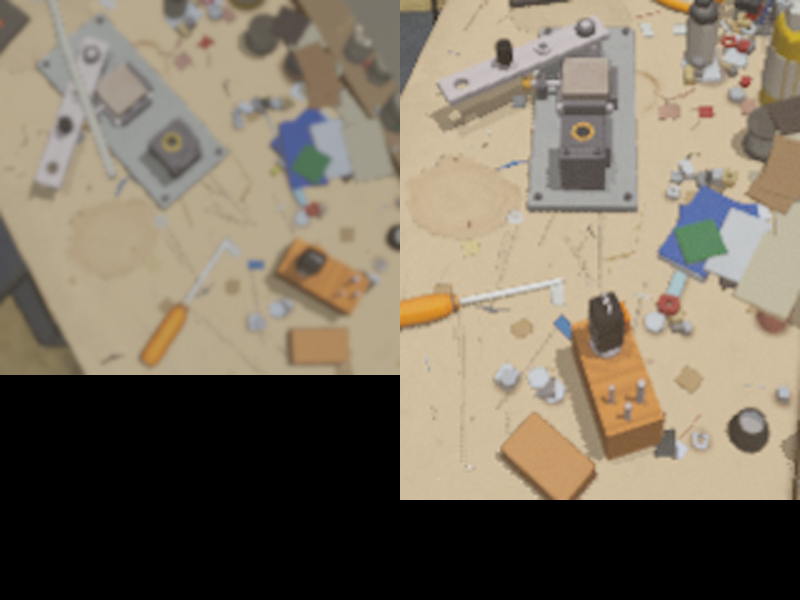

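```bash
python3 - <<'E'
from h import *
import pickle
a,b=pickle.load(open('f.pkl','rb'))
T=lambda u,v:(260+u/2.5,165+v/2.5)
S=lambda u,v:(245+(u-400)/2.5,165+v/2.5)
for n,t,s,z in [('fork',(172,142),(582,131),.068),('pivot',(92,50),(588,25),.065),('knob',(65,124),(504,43),.088),('lhole',(52,169),(461,84),.056),('pintop',(312,257),(605,300),.12),
 ('restNE',(285,242),None,.056),('c1',(370,285),None,.056),('c2',(352,314),None,.056),('base1',(226,152),(637,207),.012),('base2',(167,202),(530,207),.012),('base3',(38,66),(534,30),.012),('base4',(98,17),None,.012)]:
    print(n,onz(a,T(*t),z).round(4), onz(b,S(*s),z).round(4) if s else '')
E
```

```text
fork [ 0.5222 -0.1235  0.068 ] [ 0.5206 -0.1226  0.068 ]
pivot [0.607  0.0032 0.065 ] [6.042e-01 5.000e-04 6.500e-02]
knob [0.5033 0.0047 0.088 ] [0.5053 0.006  0.088 ]
lhole [0.4519 0.0074 0.056 ] [0.4514 0.0065 0.056 ]
pintop [ 0.4271 -0.3139  0.12  ] [ 0.4264 -0.3116  0.12  ]
restNE [ 0.4449 -0.2861  0.056 ] 
c1 [ 0.4235 -0.3957  0.056 ] 
c2 [ 0.3846 -0.3832  0.056 ] 
base1 [ 0.5407 -0.1905  0.012 ] [ 0.5385 -0.1955  0.012 ]
base2 [ 0.459  -0.1366  0.012 ] [ 0.4488 -0.1385  0.012 ]
base3 [0.5819 0.0701 0.012 ] [0.5739 0.0723 0.012 ]
base4 [0.6666 0.0152 0.012 ]
```

```bash
python3 - <<'E'
from h import *
P=np.array([.6055,.0015]);F=np.array([.5214,-.123])
d=F-P;thc=np.degrees(np.arctan2(d[1],d[0]))%360
print(thc)
clamp()
def pose(th,back):
    t=np.radians(th);u=np.array([np.cos(t),np.sin(t)]);n=np.array([-u[1],u[0]])
    p=P+.098*u-back*n
    return [*p,.064],[180,0,(th+180)%360-360 if False else th-180]
p,o=pose(178,.050)
move_to([p[0],p[1],.16],o)
line_to(p,.15)
p,o=pose(178,.030);line_to(p,.1,o)
f0=np.array(read_contact_force())
for th in [*np.arange(186,thc-2,8),thc-2,thc+1,thc+4]:
    p,o=pose(th,.0235)
    g=line_to(p,.06 if th<thc-5 else .02,o,guard=14)
    f=np.array(read_contact_force())-f0
    print(round(th,1),g,f.round(1),np.round(read_position(),4),read_time_s())
    if g: break
E
```

```text
235.96089475301125Traceback (most recent call last):
  File "<stdin>", line 17, in <module>
workcell.PlanningError: the arm cannot follow that straight line within its joint ranges
```

```bash
python3 - <<'E'
from h import *
print(read_qpos(),read_position(),read_tcp_rot(),read_time_s())
for y in (-2,0,2,6,178,186):
  print(y,solve_ik([.503,0.02,.064],[180,0,y]))
E
```

```text
[ 3.87317972e+00  2.26702238e+01 -1.37832402e+01  5.34453370e+01
  1.71986206e-02 -1.74051252e+02] [0.50924623 0.03456876 0.06486426] [-1.79972406e+02 -9.88715694e-02 -2.07557737e+00] 5.7917
-2 [   2.27696278   22.11801659  -14.81646085   53.06552256    0.
 -175.72303722]
0 [   2.27696278   22.11801659  -14.81646085   53.06552256    0.
 -177.72303722]
2 [   2.27696278   22.11801659  -14.81646085   53.06552256    0.
 -179.72303722]
6 [  2.27696278  22.11801659 -14.81646085  53.06552256   0.
 176.27696278]
178 [  2.27696278  22.11801659 -14.81646085  53.06552256   0.
   4.27696278]
186 [  2.27696278  22.11801659 -14.81646085  53.06552256   0.
  -3.72303722]
```

```bash
python3 - <<'E'
from h import *
P=np.array([.6055,.0015]);thc=235.96
def pose(th,back):
    t=np.radians(th);u=np.array([np.cos(t),np.sin(t)]);n=np.array([-u[1],u[0]])
    return [*(P+.098*u-back*n),.064],[180,0,th]
p,o=pose(178,.060)
line_to(p,.15)
line_to([p[0],p[1],.11],.15)
q=read_qpos();q[5]+=178 if q[5]<0 else 0;movej(q)
p,o=pose(178,.060);line_to(p,.15,o)
p,o=pose(178,.030);line_to(p,.1,o)
f0=np.array(read_contact_force())
for th in [*np.arange(186,thc-2,8),thc-2,thc+1,thc+4]:
    p,o=pose(th,.0235)
    g=line_to(p,.06 if th<thc-5 else .02,o,guard=14)
    f=np.array(read_contact_force())-f0
    print(round(th,1),g,f.round(1),np.round(read_position(),4),round(read_time_s(),2))
    if g: break
E
```

```text
186.0 False [0.5 2.2 0.4] [0.5061 0.0155 0.0643] 10.62
194.0 False [0.3 0.6 0.5] [0.5049 0.0007 0.0641] 11.01
202.0 False [0.6 0.  1. ] [ 0.5055 -0.0135  0.0638] 11.39
210.0 False [ 0.2 -0.2  0.2] [ 0.5084 -0.0272  0.0638] 11.78
218.0 False [-0.7  1.7 -0.2] [ 0.5134 -0.0404  0.0638] 12.16
226.0 False [-0.4  0.5 -0.8] [ 0.5201 -0.0528  0.0638] 12.54
234.0 False [-1.3  3.8 -0.2] [ 0.5285 -0.0635  0.0638] 13.39
237.0 False [-3.6  5.2  1.8] [ 0.5312 -0.0666  0.0638] 13.81
240.0 True [-0.4 -0.6 -0.1] [ 0.5303 -0.067   0.0631] 14.07
```

```bash
python3 - <<'E'
from h import *
import pickle
p=np.array(read_position());th=np.radians(237);n=np.array([-np.sin(th),np.cos(th)])
line_to([*(p[:2]-.03*n),.064],.15)
line_to([*(p[:2]-.03*n),.2],.2)
he=np.array(grab_frame('wrist')['hand_eye']);print(he.round(3))
# centre camera over target, keeping tool down
def look(x,y,z,yaw):
    Rt=R.from_euler('xyz',[180,0,yaw],degrees=True).as_matrix()
    c=Rt@he[:3,3]; d=Rt@he[:3,2]
    k=(z-.07)/-d[2]  # rough: point hit by optic axis from cam
    h=z+c[2]-.07; off=c[:2]+d[:2]*h/-d[2]
    move_to([x-off[0],y-off[1],z],[180,0,yaw])
look(.528,-.115,.22,146)
a=grab('wrist','w1.png')
look(.427,-.313,.25,163)
b=grab('wrist','w2.png')
s=grab('scene')
pickle.dump((a,b,s),open('g.pkl','wb'))
open_jaws()
cv2.imwrite('pics/w12.png',cv2.hconcat([cv2.resize(x['color'][:,:,::-1],(800,500))[:, 100:500] if 0 else cv2.resize(x['color'][:,:,::-1],None,fx=.625,fy=.625) for x in (a,b)]))
print(read_qpos(),read_time_s())
E
```

```text
[[ 0.001 -0.961 -0.276  0.069]
 [ 1.     0.001  0.001 -0.   ]
 [-0.    -0.276  0.961 -0.143]
 [ 0.     0.     0.     1.   ]]
[-3.71470192e+01  1.42275262e+01  3.65290572e+00  7.94253528e+01
 -7.15405738e-04 -2.01358026e+01] 18.5167
```

View pics/w1.png

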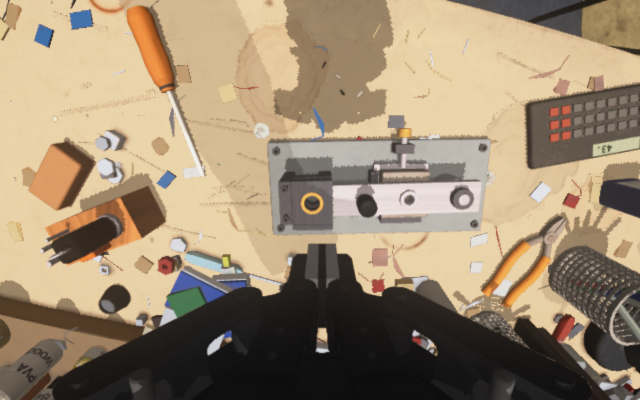

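View pics/w2.png

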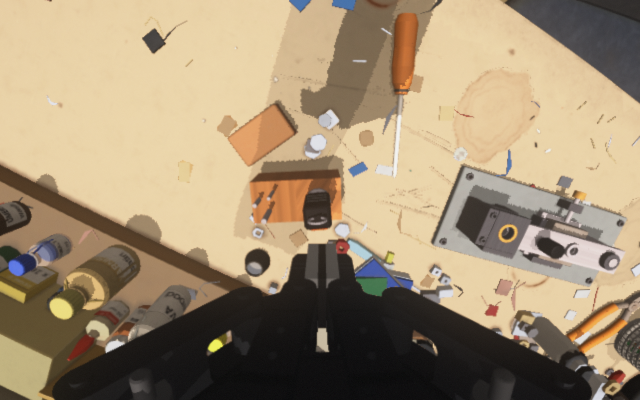

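The leaf is shut (w1: fork hole at (312,203), leaf running right to the nut at (461,199)). In w2 the pin handle is at (317,210), but I can't tell which side the button faces, so I'll enlarge it.

```bash
python3 - <<'E'
from h import *
import pickle
a,b,s=pickle.load(open('g.pkl','rb'))
r=lambda i,w,h:cv2.resize(i[:,:,::-1],(w,h),interpolation=cv2.INTER_CUBIC)
A=np.zeros((600,800,3),np.uint8)
A[:300,:400]=r(b['color'][165:240,250:350],400,300)
A[300:,:400]=r(a['color'][165:240,265:365],400,300)
A[:400,400:]=r(s['color'][275:355,290:370],400,400)
cv2.imwrite('pics/c2.png',A)
for n,f in(('w1',a),('w2',b)):
    h=cv2.cvtColor(f['color'],cv2.COLOR_RGB2HSV)
    m=cv2.inRange(h,(15,120,100),(30,255,255))
    x0,x1,y0,y1=(295,330,185,220) if n=='w1' else (490,525,215,250)
    ys,xs=np.nonzero(m[y0:y1,x0:x1]);e=cv2.minEnclosingCircle(np.c_[xs+x0,ys+y0].astype(np.float32))
    print(n,e,len(xs),onz(f,e[0],.068))
print('closed pivot',onz(a,(461,199),.065))
E
```

```text
w1 ((311.6153869628906, 202.76922607421875), 11.21347427368164) 220 [ 0.52101014 -0.12155452  0.068     ]
w2 ((507.5, 233.0), 9.861641883850098) 155 [ 0.52116076 -0.12109873  0.068     ]
closed pivot [0.60085763 0.0028887  0.065     ]
```

View pics/c2.png

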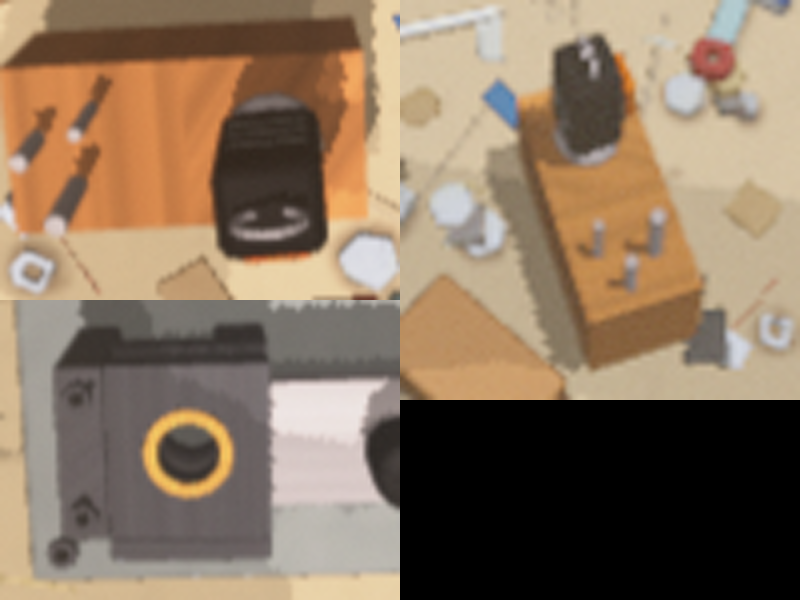

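```bash
python3 - <<'E'
from h import *
import pickle
a,b,s=pickle.load(open('g.pkl','rb'))
C=[onz(b,(250+u/4,165+v/4),.056)[:2] for u,v in((368,217),(362,50),(5,66),(5,235))]
C=np.array(C);print(C.round(4))
m=(C[0]+C[1])/2; ax=(C[2]+C[3])/2-m;L=np.linalg.norm(ax);ax/=L
print('L',L,'W',np.linalg.norm(C[0]-C[1]),np.linalg.norm(C[2]-C[3]),'yaw y',np.degrees(np.arctan2(-ax[1],-ax[0])))
h=m+.025*ax;print('hole',h)
yw=np.arctan2(-ax[1],-ax[0])-np.pi/2
X=np.array([np.cos(yw),np.sin(yw)]);Y=np.array([-X[1],X[0]])
out=[]
for z in (.12,.066):
  for dx,dy in((.012,.013),(.012,-.013),(-.012,-.013),(-.012,.013)):
    out.append([*(h+dx*X+dy*Y),z])
print(((proj(b,out)-[250,165])*4).round(0))
im=cv2.resize(b['color'][165:240,250:350][:,:,::-1],(400,300),interpolation=cv2.INTER_CUBIC)
for n,f in (('w',b),('s',s)):
    o=(proj(f,out)-([250,165] if n=='w' else [290,275]))*(4 if n=='w' else 5)
    im=im if n=='w' else cv2.resize(f['color'][275:355,290:370][:,:,::-1],(400,400),interpolation=cv2.INTER_CUBIC)
    for k in(0,4): cv2.polylines(im,[o[k:k+4].astype(np.int32)],True,(0,255,0) if k==0 else (255,255,0),1)
    cv2.imwrite(f'pics/o_{n}.png',im)
A=np.zeros((400,800,3),np.uint8);A[:300,:400]=cv2.imread('pics/o_w.png');A[:,400:]=cv2.imread('pics/o_s.png');cv2.imwrite('pics/o.png',A)
E
```

```text
[[ 0.4546 -0.2961]
 [ 0.408  -0.2845]
 [ 0.3837 -0.3793]
 [ 0.4298 -0.3965]]
L 0.10061060275910946 W 0.048058550931134196 0.049177806043978776 yaw y 75.87446330895533
hole [ 0.42522315 -0.31458623]
[[331. 259.]
 [219. 265.]
 [212. 165.]
 [327. 160.]
 [325. 189.]
 [229. 194.]
 [224. 108.]
 [321. 104.]]
```

View pics/o.png

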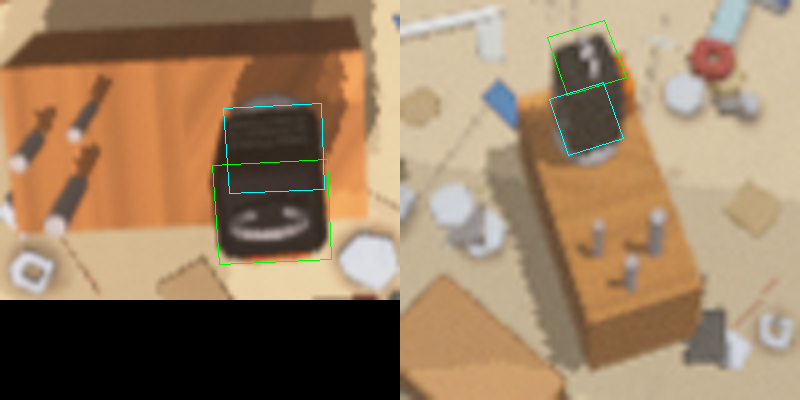

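```bash
python3 - <<'E'
from h import *
import pickle
p=np.array([.4245,-.3142]);o=[180,0,72]
move_to([*p,.19],o)
line_to([*p,.072],.12)
print(np.round(read_position(),4),read_contact_force())
clamp()
f1=np.array(read_contact_force())
print(read_finger_gap(),read_grasp_force(),f1)
wait(.2)
line_to([*p,.19],.1)
wait(.3)
print(read_finger_gap(),read_grasp_force(),np.array(read_contact_force()),read_wrist_torque(),np.round(read_position(),4),read_tcp_rot(),read_time_s())
w=grab('wrist','w3.png');s=grab('scene','s3.png');pickle.dump((w,s),open('k.pkl','wb'))
cv2.imwrite('pics/c3.png',cv2.vconcat([cv2.resize(w['color'][180:330,220:420,::-1],(800,600))[:300],cv2.resize(s['color'][205:355,250:450,::-1],(800,600))[0:300]]) if 0 else cv2.hconcat([cv2.resize(w['color'][170:320,245:395,::-1],(400,400)),cv2.resize(s['color'][200:320,270:390,::-1],(400,400))]))
E
```

```text
[ 0.4251 -0.3146  0.0728] [ 0.5763213  -0.83018548  1.19551249]
0.2831965193068101 60.86253762245178 [-1.36022296  0.79834769  5.09335817]
0.28330319186210184 59.259400963783264 [ 0.58855021 -0.49421386 -2.04408363] [-0.01891136  0.03288827  0.03161914] [ 0.4244 -0.3141  0.1897] [-1.79963551e+02 -1.30075621e-02  7.20004084e+01] 23.4917
```

View pics/c3.png

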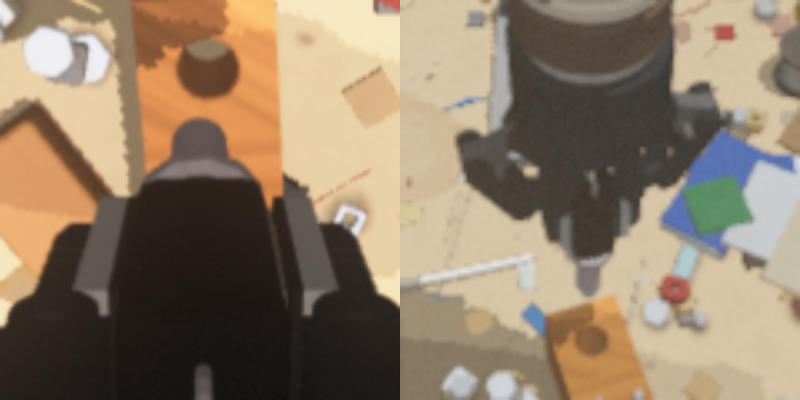

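Pin is held with the button in (gap 24–26 mm). Its shank shows at crop (200,120–170), and the empty rest hole at (208,68). Next I measure where the pin sits in the grip.

```bash
python3 - <<'E'
from h import *
import pickle
w,s=pickle.load(open('k.pkl','rb'))
he=np.array(w['hand_eye'])
W=w['T']@np.linalg.inv(he)
g=lambda P:(W[:3,:3]@np.array(P).T).T+W[:3,3]
def circ(dx,dy,z,r):
    t=np.linspace(0,2*np.pi,73);return proj(w,g(np.c_[dx+r*np.cos(t),dy+r*np.sin(t),0*t+z]))
for dx in(-.002,0,.002):
    gz=-.019
    c=circ(dx,-.001,gz+.086,.0045);d=circ(dx,-.001,gz+.078,.007);e=circ(dx,-.001,gz+.036,.014)
    print(dx,'tip top',c[:,1].min().round(1),'nose',d[:,1].min().round(1),d[:,0].min().round(1),d[:,0].max().round(1),'collar',e[:,1].min().round(1),e[:,0].min().round(1),e[:,0].max().round(1))
gray=cv2.cvtColor(w['color'],cv2.COLOR_RGB2GRAY)
h=cv2.cvtColor(w['color'],cv2.COLOR_RGB2HSV)
for r in (220,224,227): print(r,h[r,300:345,1].tolist())
print('col',h[200:240,320,1].tolist(), gray[200:240,320].tolist())
for r in (236,):print(r,h[r,290:350,1].tolist())
E
```

```text
-0.002 tip top 214.9 nose 215.1 309.6 330.1 collar 226.9 294.2 344.6
0 tip top 212.2 nose 212.2 309.6 330.2 collar 223.4 294.1 344.7
0.002 tip top 209.5 nose 209.4 309.6 330.2 collar 219.9 294.0 344.8
220 [160, 160, 160, 161, 161, 161, 160, 160, 161, 157, 115, 66, 51, 46, 47, 47, 46, 44, 48, 44, 46, 48, 46, 47, 49, 52, 47, 51, 80, 141, 157, 158, 159, 158, 158, 160, 160, 161, 160, 160, 159, 159, 158, 158, 159]
224 [160, 162, 162, 161, 160, 162, 161, 161, 160, 129, 68, 49, 47, 46, 46, 45, 47, 46, 46, 46, 46, 47, 47, 44, 45, 48, 49, 49, 53, 88, 155, 162, 162, 161, 161, 162, 162, 161, 162, 162, 160, 161, 161, 161, 160]
227 [162, 161, 162, 162, 164, 163, 162, 161, 156, 104, 53, 44, 46, 46, 47, 47, 45, 45, 45, 43, 45, 47, 47, 49, 44, 48, 46, 48, 50, 65, 130, 160, 161, 162, 162, 162, 162, 162, 163, 162, 161, 161, 163, 163, 161]
col [144, 146, 146, 149, 148, 152, 159, 161, 162, 160, 160, 158, 158, 152, 115, 60, 48, 48, 49, 44, 46, 48, 46, 46, 46, 47, 48, 45, 43, 37, 35, 33, 33, 34, 32, 36, 55, 97, 105, 107] [75, 74, 74, 73, 74, 80, 105, 141, 160, 165, 166, 169, 168, 155, 120, 94, 91, 91, 89, 89, 89, 90, 89, 90, 90, 88, 85, 88, 91, 102, 122, 130, 128, 127, 125, 103, 61, 41, 37, 34]
236 [73, 74, 77, 87, 89, 88, 87, 87, 88, 77, 57, 44, 39, 39, 40, 36, 36, 38, 35, 37, 36, 38, 41, 39, 42, 47, 51, 52, 53, 57, 55, 58, 58, 51, 50, 42, 40, 41, 41, 39, 41, 40, 41, 41, 41, 41, 44, 45, 49, 76, 132, 155, 162, 164, 163, 163, 162, 162, 163, 162]
```

```bash
python3 - <<'E'
from h import *
import pickle
H=np.array([.521,-.1217]);yaw=56
Rt=R.from_euler('xyz',[180,0,yaw],degrees=True).as_matrix()
t=H-(Rt@[-.0014,-.001,0])[:2]
move_to([*t,.19],[180,0,yaw])
line_to([*t,.150],.1)
wait(.3)
w=grab('wrist','w4.png');pickle.dump((w,tool()),open('k4.pkl','wb'))
print(t,np.round(read_position(),4),read_tcp_rot(),read_contact_force(),read_time_s(),read_qpos())
cv2.imwrite('pics/c4.png',cv2.resize(w['color'][170:270,250:390,::-1],(800,571),interpolation=cv2.INTER_CUBIC))
E
```

```text
[ 0.52261191 -0.12109854] [ 0.5229 -0.1211  0.1505] [ 1.79946383e+02 -2.00149857e-02  5.60072586e+01] [-0.4817068  -0.47284358 -1.5591914 ] 25.3667 [-1.30403283e+01  2.05976284e+01 -2.63441808e+00  6.67107243e+01
 -4.81603399e-04  1.10952422e+02]
```

View pics/c4.png

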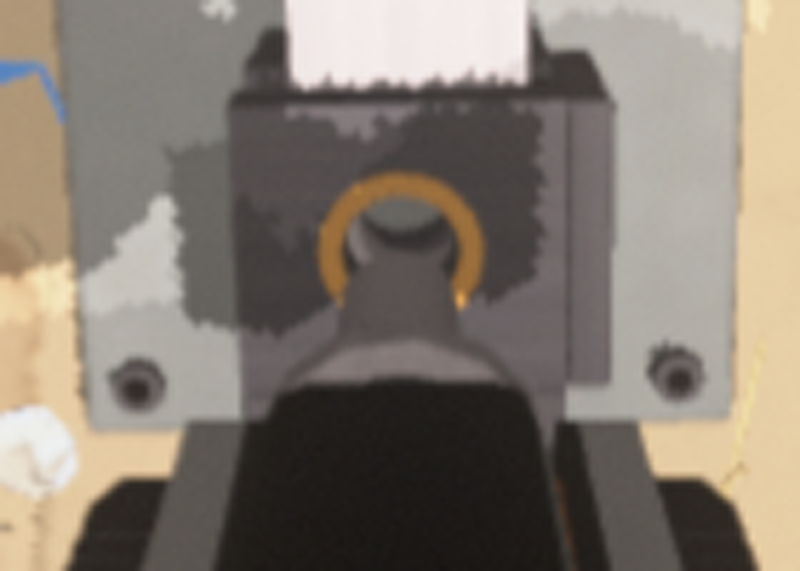

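```bash
python3 - <<'E'
from h import *
import pickle
w,W=pickle.load(open('k4.pkl','rb'))
hs=cv2.cvtColor(w['color'],cv2.COLOR_RGB2HSV)
m=cv2.inRange(hs,(10,110,90),(30,255,255));m[:,:300]=0;m[:,340:]=0;m[:195]=0;m[226:]=0
ys,xs=np.nonzero(m)
# outer edge points -> world plane .068 -> circle fit
P=np.array([onz(w,(x,y),.068)[:2] for x,y in zip(xs,ys)])
from scipy.optimize import least_squares
def res(q):
    return np.linalg.norm(P-q[:2],axis=1)-q[2]
q=least_squares(res,[.521,-.122,.01],loss='soft_l1',f_scale=.001).x
print(len(xs),xs.min(),xs.max(),ys.min(),'ring',q)
he=np.array(w['hand_eye']);g=lambda P:(W[:3,:3]@np.array(P).T).T+W[:3,3]
def circ(dx,dy,z,r):
    t=np.linspace(0,2*np.pi,73);return proj(w,g(np.c_[dx+r*np.cos(t),dy+r*np.sin(t),0*t+z]))
for dx in(-.003,-.0015,0):
    c=circ(dx,-.001,.067,.0045);d=circ(dx,-.001,.059,.007);e=circ(dx,-.001,.017,.014)
    print(dx,c[:,1].min(),d[:,1].min(),c[:,0].min(),c[:,0].max(),'collar',e[:,1].min())
print('tip w/ dx -.0014',g([-.0014,-.001,.067]))
gr=cv2.cvtColor(w['color'],cv2.COLOR_RGB2GRAY);print(gr[205:240,320].tolist());
for r in(214,215,216,218):print(gr[r,305:336].tolist())
E
```

```text
224 306 334 200 ring [ 0.52090449 -0.12183453  0.00950915]
-0.003 216.19568936363052 216.41078870874375 313.64312150012563 326.34735985250376 collar 228.5776486546249
-0.0015 214.1693057236833 214.30498692148927 313.6298790530352 326.3584483254904 collar 225.98070250916967
0 212.1351190160396 212.19075399532466 313.61662302150444 326.36955738370796 collar 223.37049966554025
tip w/ dx -.0014 [ 0.52137804 -0.12173438  0.08352543]
[101, 101, 102, 99, 92, 72, 53, 53, 61, 79, 84, 86, 86, 86, 85, 85, 85, 85, 84, 85, 85, 83, 83, 87, 98, 116, 125, 124, 123, 120, 98, 56, 35, 32, 30]
[83, 110, 116, 116, 97, 65, 75, 113, 116, 104, 89, 83, 83, 80, 80, 79, 76, 75, 73, 74, 78, 81, 80, 66, 59, 84, 111, 117, 115, 94, 70]
[77, 109, 116, 116, 102, 67, 56, 93, 107, 101, 89, 85, 85, 84, 85, 84, 85, 84, 83, 82, 83, 81, 73, 58, 57, 91, 114, 118, 114, 92, 70]
[75, 107, 117, 116, 107, 72, 53, 67, 88, 86, 84, 86, 86, 85, 86, 86, 85, 85, 84, 83, 83, 80, 64, 53, 60, 99, 114, 118, 113, 87, 69]
[69, 92, 113, 115, 114, 98, 77, 78, 81, 82, 84, 84, 85, 85, 85, 86, 85, 84, 83, 84, 83, 80, 78, 65, 88, 113, 115, 116, 103, 77, 67]
```

```bash
cat >> h.py <<'E'
def down(x,y,zs,guard,v=.02,log=True):
    for z in zs:
        g=line_to([x,y,z],v,guard=guard)
        if log: print(z,g,np.round(read_contact_force(),1),np.round(read_wrist_torque(),2),np.round(read_position(),4),round(read_finger_gap(),3),round(read_time_s(),2))
        if g: return True
    return False
E
python3 - <<'E'
from h import *
x,y=.52261-.0007,-.1211-.0004
line_to([x,y,.145],.05);wait(.2)
print(read_contact_force(),read_wrist_torque())
down(x,y,[.135,.130,.126,.123,.120],8)
E
```

```text
[-0.46736299  0.55818804 -1.10388442] [0.03533127 0.05001593 0.03545038]
0.135 False [ 0.2 -0.2 -2.2] [-0.02  0.03  0.02] [ 0.5219 -0.1215  0.1349] 0.286 26.47
0.13 False [-0.7 -0.1 -2.2] [ 0.05 -0.02 -0.  ] [ 0.5217 -0.1215  0.1298] 0.282 26.87
0.126 False [ 0.4 -0.2 -2.8] [-0.04 -0.2  -0.04] [ 0.5221 -0.1216  0.1259] 0.283 27.22
0.123 False [ 0.5 -0.7 -2.2] [-0.07 -0.3  -0.04] [ 0.5221 -0.1216  0.1229] 0.281 27.52
0.12 False [ 1.6 -0.7 -2.2] [-0.22 -0.41 -0.03] [ 0.5221 -0.1216  0.12  ] 0.284 27.82
```

```bash
python3 - <<'E'
from h import *
x,y=.52261-.0007,-.1211-.0004
down(x,y,[.117,.114,.111,.108,.105,.101],12)
E
```

```text
0.117 False [ 2.7 -1.9 -0.8] [-0.39 -0.76 -0.02] [ 0.5226 -0.1218  0.1173] 0.282 28.12
0.114 False [ 3.3 -0.9 -0.1] [-0.37 -0.82 -0.06] [ 0.5222 -0.1215  0.114 ] 0.285 28.42
0.111 False [ 3.6 -1.4 -2. ] [-0.42 -1.06  0.  ] [ 0.522  -0.1216  0.1107] 0.284 28.72
0.108 False [ 4.  -2.4 -3. ] [-0.49 -1.19 -0.02] [ 0.522  -0.1215  0.1077] 0.281 29.02
0.105 False [ 4.5 -1.6 -2.5] [-0.48 -1.23  0.01] [ 0.522  -0.1215  0.1048] 0.281 29.32
0.101 False [ 5.  -1.6 -2.1] [-0.39 -1.19  0.01] [ 0.522  -0.1215  0.1008] 0.285 29.67
```

```bash
python3 - <<'E'
from h import *
x,y=.52261-.0003,-.1211-.0005
if not down(x,y,[.097,.093,.090,.088,.087],12,.015):
    for z in np.arange(.0864,.0835,-.0006):
        if down(x,y,[z],7,.01): break
E
```

```text
0.097 False [ 2.8 -2.2 -2.1] [-0.32 -0.93 -0.04] [ 0.5221 -0.1215  0.0967] 0.282 30.08
0.093 False [ 3.6 -2.1 -2. ] [-0.39 -0.9   0.07] [ 0.5221 -0.1215  0.0926] 0.287 30.5
0.09 False [ 3.  -0.2 -1.7] [-0.3  -0.79  0.02] [ 0.5221 -0.1215  0.0897] 0.285 30.85
0.088 False [ 2.7 -2.1 -2.5] [-0.27 -0.72 -0.05] [ 0.5221 -0.1215  0.0878] 0.287 31.13
0.087 False [ 2.5 -1.1 -1.3] [-0.27 -0.57  0.02] [ 0.5221 -0.1216  0.0869] 0.29 31.38
0.0864 False [ 2.  -0.5 -0.8] [-0.24 -0.52 -0.01] [ 0.5222 -0.1215  0.0864] 0.283 31.63
0.0858 False [ 0.6 -1.8 -1.2] [-0.16 -0.41 -0.02] [ 0.5222 -0.1216  0.0857] 0.287 31.88
0.0852 False [ 0.6  0.2 -1.2] [-0.18 -0.34 -0.04] [ 0.5222 -0.1216  0.0851] 0.283 32.13
0.0846 False [ 0.2 -0.9  4.4] [ 0.01  0.06 -0.  ] [ 0.5222 -0.1215  0.085 ] 0.285 32.38
0.08399999999999999 False [-1.4 -1.3  8.1] [0.01 0.37 0.01] [ 0.5222 -0.1215  0.085 ] 0.288 32.63
```

```bash
python3 - <<'E'
from h import *
open_jaws();wait(.2)
print(read_contact_force(),read_finger_gap())
p=read_position()
line_to([p[0],p[1],.20],.15)
# step back along tool -x (jig -y) to view from the side-tilted camera
w=grab('wrist','w5.png');s=grab('scene','s5.png')
cv2.imwrite('pics/c5.png',cv2.hconcat([cv2.resize(w['color'][160:280,260:380,::-1],(400,400)),cv2.resize(s['color'][160:260,270:370,::-1],(400,400))]))
print(read_time_s())
E
```

```text
[-0.56223484 -0.00645609  0.24269951] 0.9997444251776597
34.475
```

View pics/c5.png

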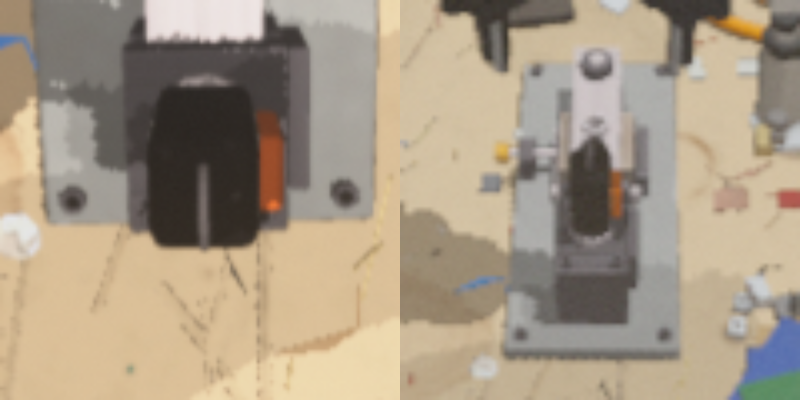

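The pin stands upright on the fork. The orange button at crop (258–285, 110–210) stands about 6 mm proud, so it is fully out and the ball is locked, and nothing else looks moved.

```bash
python3 -c "
from h import *
print(hand_in())"
```

```text
the job is handed in; nothing more can be done
None
```

The job is handed in: the leaf is shut, and the pin went home at low force (about 8 N as the collar met the fork) and is locked with its button out. The robot was clear of it by 34.5 s, and nothing else looked disturbed; the verdict was not shown.

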